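# Refill the feed hopper from the tipping tray

### The arm

A 7-joint arm with a two-finger parallel gripper is mounted at the origin on the work surface. World frame = base frame: x ahead of the robot, y to its left, z up, the work surface at z = 0. Lengths are in m, angles in degrees, forces in N, time in s.
With the tool pointing down it reaches from about 0.425 to 0.875 m from the base axis. Payload 4.7 kg.
Tool frame: the origin (TCP) lies at the centre of the arm's flange, where the gripper is bolted on; the fingertips stand 182 mm ahead of it and the grasp point (between the pads) lies 164 mm ahead of it (env.grip_depth is the distance from the TCP to the grasp point, in m); z points along the fingers, y is the line along which they close (so a half turn about z gives the same grasp; the last joint's range is limited). The gripper opens to 87 mm and grips with 3 to 60 N. Pads are 19 mm wide; open, the fingers measure 117 mm over their backs; the gripper's body (75 mm by 190 mm) begins 51 mm behind the grasp point.
Start: joints at [-66.515, 18.392, -4.016, 83.108, 1.295, 78.541, -3.26], TCP at [0.251, 0.6, 0.405] pointing down, gripper open.
Joint ranges: [-163.93, 163.93], [-17.29, 119.83], [-79.2, 71.16], [3.27, 140.29], [-89.18, 269.18], [5.43, 117.66], [-154.24, 154.24]. Speed limits (degrees/s): [147.25, 147.25, 180, 180, 180, 180, 180].

### API

Orientations are given as [roll, pitch, yaw] about the fixed x, y, z axes, in that order (R = Rz(yaw) Ry(pitch) Rx(roll)).
In Python, from cell import env gives the robot as it stands. The module is installed in compiled form; this text tells all that it offers.
- The arm moves only by the tool send_rows, never from a script. Its arguments are lists of equal length, an entry for each row: "xyz": the shift along the tool's x, y, z in m, a list of three; "rotation": the turn, a rotation vector about the tool's x, y, z in rad, a list of three; "jaw": the opening, from 0 (shut) to 1 (fully open). A call has 1 to 20 rows; each row shifts and turns the commanded pose from where the row before left it, along the tool's axes as they then stand; what a row does not reach is not made up. A row lasts 1/10 s, in which the tool goes at most 50 mm and 8.59 degrees, less where a joint would pass 70% of its speed; a pose out of reach is approached as far as the arm can. A call is refused whole if a number of a shift passes 0.05 or a number of a turn 0.15, either way. A call with a gripper value outside its range is refused whole. The fingers move at their own pace and stop on an object; "newtons" is the grip in N (left out, the last holds). Time passes only in rows, so rows that do not move let the fingers close. It gives the time, the measured TCP pose, the force, the opening and the grip force at its end, in the units of the state.
- env.get_obs(): the state, without advancing time (a new reading comes with each control period).
- env.read_camera(name): name is "side" or "top" or "wrist"; returns a dict with "image" (420x560x3 uint8, blue, green, red), "fx", "fy", "cx", "cy" (pixels), "R" (3x3) and "t" (3): a world point X has camera coordinates R X + t. Camera axes: x right, y down, z forward; pixel columns grow to the right and rows downward; lengths in m; the calibration is good to about 2 mm. A picture is of the moment at which its call begins. There is no depth.
- env.sign_off(): hands the job in; it is judged then, once.
The state is a dict: "time_s": time; "qpos": joint angles; "joint_velocities": joint speeds; "effort": joint torques, N m; "tool_pos": TCP position; "tool_rot": TCP orientation; "force": force on the tool from outside, world axes, zero at the start; "wrist_torque": the same for the moment, N m; "grip_width": finger opening in m; "grasp_force": force on a finger pad.
Only numpy, scipy, OpenCV 4.12 (cv2) and the standard library are available. Lean on these libraries where they do the work, as an engineer would, in place of code of your own. Each camera call takes 0.05 s, during which the arm holds its last target. There are 200 camera calls.

### The job

Refill the feed hopper with the heat sinks lying loose on the bench: slide the hopper's cover fully open, collect all the heat sinks in the metal tray, carry the loaded tray level until it is up above the hopper's rim, and there tip them all in over its open front. Then set the empty tray back down flat on the green mat, wholly on it apart from its grip, and slide the hopper's cover fully shut; leave the other things on the bench where they are.

Things in the scene. Friction and masses are not known exactly. Their poses are not given: they have to be found in the camera images.
- hopper: fixed grey feed hopper on the bench, left or right of the middle; an open box with 10 mm walls, inside 170 (x) x 210 (y) mm, inner floor at z = 10 mm, rim at z = 120 mm; behind it (+x, from 95 to 275 mm) stands a dark housing 110 mm high under the rails of the cover. Origin at the centre of the box's underside; x points away from the robot
- hopper_mouth (a point): centre of the hopper's mouth, at rim height (120 mm above the hopper's origin)
- cover (a joint): sliding cover of the hopper, a 190 x 228 x 5 mm sheet whose top lies 6.5 mm above the rim: 0 = shut, 0.17 m = fully open, sliding to the hopper's +x. At the start it is shut or nearly so; it stays where it is left
- cover_grip (a point): grip point of the black upright bar on the cover, which moves with it. The bar is 14 (x) x 70 (y) mm, its top 15 mm above this point and its foot (the cover's sheet) 18 mm below it; 70 mm to the -x side of the cover's centre. Axes as the hopper's
- mat: fixed green bench mat, 220 (x) x 260 (y) x 3 mm, on the other side of the bench from the hopper; origin at the centre of its underside
- tray: loose sheet-metal tray, 220 g, standing on the mat; floor 150 (x) x 170 (y) x 3 mm, 4 mm side and back (+x) walls 32 mm high, front (-x) open with a shallow upturned lip that reaches out to x = -94 mm and is 8 mm high. Origin at the centre of its underside, z up
- tray_grip (a point): grip point of the tray: on a black upright plate, 14 (x) x 70 (y) mm, standing 25 mm beyond the back wall (100 mm to +x of the tray's origin, 78 mm above its underside; the plate reaches from 29 to 95 mm). Axes as the tray's
- tray_lip (a point): middle of the tray's front lip edge
- sink1: loose dark finned metal heat sink, a block 60 (x) x 38 (y) x 34 (z) mm, 80 g, lying somewhere on the bench; origin at the centre of its underside, z towards the fin tips. One of two to four alike; None if absent today
- sink2: loose dark finned metal heat sink, a block 60 (x) x 38 (y) x 34 (z) mm, 80 g, lying somewhere on the bench; origin at the centre of its underside, z towards the fin tips. One of two to four alike; None if absent today
- sink3: loose dark finned metal heat sink, a block 60 (x) x 38 (y) x 34 (z) mm, 80 g, lying somewhere on the bench; origin at the centre of its underside, z towards the fin tips. One of two to four alike; None if absent today
- sink4: loose dark finned metal heat sink, a block 60 (x) x 38 (y) x 34 (z) mm, 80 g, lying somewhere on the bench; origin at the centre of its underside, z towards the fin tips. One of two to four alike; None if absent today
- brush: bench brush lying beyond the heat sinks; to be left alone
- flux: small red bottle, 44 mm across, 100 mm tall, between the robot and the heat sinks; to be left alone
- spool: white reel, 64 mm across, 56 mm tall, between the robot and the heat sinks; to be left alone
There are look-alikes about, which are no part of the job. Leave any blue, pink or purple look-alike of the sink4 alone.

How it is judged (in metres and radians):
On the way, in this order (a step that is already met when the one before it is completed fails the run):
1. with the cover open, the tray is held level above the hopper's rim with every heat sink in it (value of joint cover above 0.15 m and height (world z) of tray above 0.12 m and angle between tray's own z axis and vertical below 0.4 rad and horizontal distance between tray and hopper_mouth below 0.25 m and x of sink1 in the frame of tray between -0.095 and 0.095 m and y of sink1 in the frame of tray between -0.085 and 0.085 m and z of sink1 in the frame of tray between -0.01 and 0.09 m and x of sink2 in the frame of tray between -0.095 and 0.095 m and y of sink2 in the frame of tray between -0.085 and 0.085 m and z of sink2 in the frame of tray between -0.01 and 0.09 m and x of sink3 in the frame of tray between -0.095 and 0.095 m and y of sink3 in the frame of tray between -0.085 and 0.085 m and z of sink3 in the frame of tray between -0.01 and 0.09 m and x of sink4 in the frame of tray between -0.095 and 0.095 m and y of sink4 in the frame of tray between -0.085 and 0.085 m and z of sink4 in the frame of tray between -0.01 and 0.09 m), for 0.1 s.
2. the tray is tipped (more than 34 degrees) with its lip over the hopper's mouth (angle between tray's own z axis and vertical above 0.6 rad and horizontal distance between tray_lip and hopper_mouth below 0.12 m), for 0.1 s.
At the end, for the whole second after the job is handed in: every heat sink lies at rest inside the hopper; the tray stands flat and still on the mat, its centre within 45 mm (x) and 50 mm (y) of the mat's centre; the cover is shut to within 8 mm (x of sink1 in the frame of hopper between -0.09 and 0.09 m and y of sink1 in the frame of hopper between -0.11 and 0.11 m and z of sink1 in the frame of hopper between 0 and 0.115 m and x of sink2 in the frame of hopper between -0.09 and 0.09 m and y of sink2 in the frame of hopper between -0.11 and 0.11 m and z of sink2 in the frame of hopper between 0 and 0.115 m and x of sink3 in the frame of hopper between -0.09 and 0.09 m and y of sink3 in the frame of hopper between -0.11 and 0.11 m and z of sink3 in the frame of hopper between 0 and 0.115 m and x of sink4 in the frame of hopper between -0.09 and 0.09 m and y of sink4 in the frame of hopper between -0.11 and 0.11 m and z of sink4 in the frame of hopper between 0 and 0.115 m and linear speed of each of sink1, sink2, sink3, sink4, tray below 0.02 m/s and x of tray in the frame of mat between -0.045 and 0.045 m and y of tray in the frame of mat between -0.05 and 0.05 m and z of tray in the frame of mat below 0.008 m and angle between tray's own z axis and vertical below 0.05 rad and value of joint cover below 0.008 m); the robot touches nothing.
It fails at once if the brush is moved by more than 4 cm (distance of brush from where it was at the start of the episode above 0.04 m).
It fails at once if the flux is moved by more than 4 cm (distance of flux from where it was at the start of the episode above 0.04 m).
It fails at once if the spool is moved by more than 4 cm (distance of spool from where it was at the start of the episode above 0.04 m).
Of sink1, sink2, sink3, sink4 only 2 to 4 are there at a start; the rules pass over those that are not, and their reading is None.
At some moment in a run one of sink1, sink2, sink3, sink4 may be knocked a few centimetres aside while the robot is not near it.
It also fails if it takes over 208 s, if anything falls off the work surface, if the arm or the gripper's body presses on something with over 40 N, if the wrist force passes 120 N, or if a joint passes its speed limit or range.

## Working session

There is one attempt and no reset: what is moved stays moved. The work goes in short steps, Python scripts to look and compute and a tool call to move; the robot and the scene stay as the last step left them, time stands still between calls to the robot, and variables do not carry over. Pictures are saved under pics/ and viewed, at most 14 in all, crops included, and the job is handed in when it is done.

Besides the shell and the picture viewer there is one more tool, called after "Emit:" by a JSON object that holds its "name" and its "arguments". send_rows: Moves the arm, as the interface text tells. Its arguments: {"type":"object","properties":{"xyz":{"type":"array"},"rotation":{"type":"array"},"jaw":{"type":"array"},"newtons":{"type":"number"}},"required":["xyz","rotation","jaw"]}

```bash
mkdir -p pics; ls; python3 - <<'E'
from cell import env
import cv2,json
o=env.get_obs();print({k:o[k] for k in('time_s','tool_pos','tool_rot','grip_width')})
for n in('top','side'):
    c=env.read_camera(n);cv2.imwrite(f'pics/{n}0.png',c['image']);print(n,c['fx'],c['cx'],c['cy'],c['R'],c['t'])
E
```

```text
pics
{'time_s': 0.0, 'tool_pos': array([0.25055159, 0.59954356, 0.40365133]), 'tool_rot': array([-1.79889531e+02,  6.39656211e-03,  1.57323893e+02]), 'grip_width': 0.08694633474585607}
top 480.91231713342114 268.7929661199683 210.45424704605804 [[-0.01878411 -0.99959353 -0.02144626]
 [-0.99660862  0.02043817 -0.07970909]
 [ 0.08011502  0.01987626 -0.99658744]] [0.01142039 0.55041762 1.06263936]
side 537.5322965510699 280.59541660980125 207.8839373170865 [[ 0.8460082  -0.53290279 -0.01687427]
 [-0.40774404 -0.62627232 -0.66447557]
 [ 0.343533    0.56903217 -0.74711945]] [-0.46463744  0.27735363  1.3049829 ]
```

View pics/top0.png

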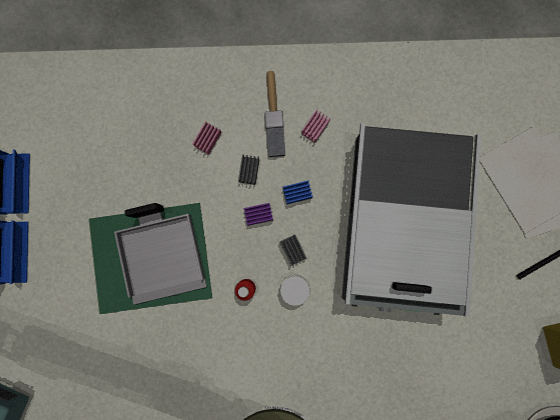

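View pics/side0.png

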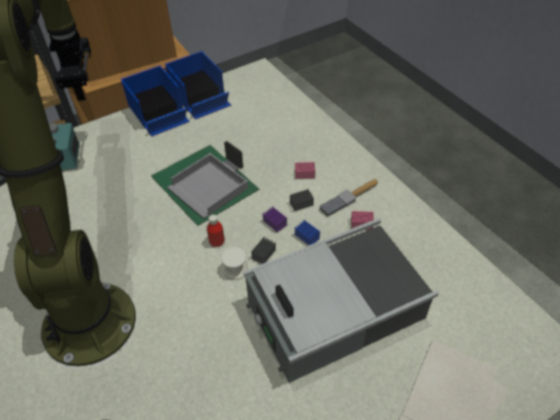

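Two dark sinks candidates, (249,170) and (292,250) in top; pink (207,137),(316,127), blue (297,192) and purple (258,214) are look-alikes. I confirm that in an enlarged crop and measure.

```bash
cat > h.py <<'E'
import numpy as np, cv2
from cell import env
from scipy.spatial.transform import Rotation as Ro
def ray(c,uv):
    d=c['R'].T@np.array([(uv[0]-c['cx'])/c['fx'],(uv[1]-c['cy'])/c['fy'],1.]); return -c['R'].T@c['t'],d
def plane(c,uv,z):
    o,d=ray(c,uv); return o+d*(z-o[2])/d[2]
def proj(c,X):
    p=c['R']@np.array(X)+c['t']; return np.array([c['cx']+c['fx']*p[0]/p[2],c['cy']+c['fy']*p[1]/p[2]])
def tri(c1,u1,c2,u2):
    o1,d1=ray(c1,u1);o2,d2=ray(c2,u2)
    s=np.linalg.lstsq(np.c_[d1,-d2],o2-o1,rcond=None)[0]
    return (o1+s[0]*d1+o2+s[1]*d2)/2
def blobs(img,roi,f,amin=60):
    x0,y0,x1,y1=roi; hsv=cv2.cvtColor(img,cv2.COLOR_BGR2HSV).astype(int)
    m=np.zeros(img.shape[:2],np.uint8); m[y0:y1,x0:x1]=(f(hsv)[y0:y1,x0:x1])*255
    m=cv2.morphologyEx(m,cv2.MORPH_CLOSE,np.ones((5,5)))
    return [k for k in cv2.findContours(m,cv2.RETR_EXTERNAL,cv2.CHAIN_APPROX_NONE)[0] if cv2.contourArea(k)>amin]
def cen(k):
    m=cv2.moments(k); return np.array([m['m10'],m['m01']])/m['m00']
def rectw(c,k,z):
    P=np.array([plane(c,p[0],z)[:2]*1000 for p in k],np.float32); return cv2.minAreaRect(P)
def go(x,y,z,yaw):
    """move from the present pose to grasp point (x,y,z), tool down, yaw: shift in tool axes after the turn"""
    o=env.get_obs(); R0=Ro.from_euler('xyz',o['tool_rot'],degrees=True); R1=Ro.from_euler('xyz',[180,0,yaw],degrees=True)
    d=np.array([x,y,z+env.grip_depth])-o['tool_pos']
    print('t',round(o['time_s'],1),'turn(tool)',np.round((R0.inv()*R1).as_rotvec(),3),'shift old axes',np.round(R0.inv().apply(d),4),'new axes',np.round(R1.inv().apply(d),4))
E
python3 - <<'E'
from h import *
np.set_printoptions(precision=4,suppress=True)
T=env.read_camera('top');S=env.read_camera('side')
cv2.imwrite('pics/crop1.png',cv2.resize(T['image'][60:320,80:480],(800,520),interpolation=cv2.INTER_CUBIC))
dark=lambda h:(h[...,2]<95)&(h[...,1]<90)
print('sinks')
for k in blobs(T['image'],(180,60,335,275),dark): print(cen(k),rectw(T,k,.034),cv2.contourArea(k))
for k in blobs(S['image'],(240,140,340,265),dark): print('side',cen(k),cv2.contourArea(k))
print('mat')
g=lambda h:(h[...,0]>45)&(h[...,0]<90)&(h[...,1]>70)
for k in blobs(T['image'],(70,180,230,330),g,500): print(rectw(T,cv2.convexHull(k),.003))
print('bars')
bl=lambda h:(h[...,2]<45)
for k in blobs(T['image'],(115,195,170,225),bl,40): print('tray',cen(k),rectw(T,k,.098))
for k in blobs(T['image'],(380,270,445,302),bl,40): print('cov',cen(k),rectw(T,k,.16))
for k in blobs(S['image'],(215,135,250,175),bl,40): print('s tray',cen(k))
for k in blobs(S['image'],(268,275,300,320),bl,40): print('s cov',cen(k))
E
```

```text
sinks
[291.9692 250.8948] ((457.6618957519531, -49.10147476196289), (64.41191864013672, 45.036075592041016), 24.251998901367188) 513.5
[197.0437 244.757 ] ((482.921630859375, 160.70669555664062), (143.41160583496094, 36.9945068359375), 21.682912826538086) 347.0
[259.18   224.0644] ((523.314208984375, 30.99201202392578), (66.43658447265625, 35.536582946777344), 69.17330169677734) 75.0
[296.2927 202.9936] ((571.176025390625, -65.60997009277344), (27.997249603271484, 62.61376953125), 3.0480034351348877) 78.0
[248.4954 170.5352] ((639.6126708984375, 44.49578094482422), (40.006954193115234, 70.82918548583984), 80.29148864746094) 490.5
[312.1467 135.0681] ((731.27001953125, -104.3254165649414), (40.759246826171875, 63.458560943603516), 55.27293014526367) 142.0
[275.0287 141.2739] ((718.14501953125, -16.608680725097656), (105.05847930908203, 41.86003875732422), 4.575247764587402) 510.5
side [335.3333 248.866 ] 99.5
side [262.8992 250.7638] 362.0
side [300.9358 199.9442] 316.5
side [245.6485 187.3203] 192.5
mat
((453.17095947265625, 276.04376220703125), (226.3163299560547, 258.7294616699219), 7.073001861572266)
bars
tray [145.3866 211.2991] ((543.5132446289062, 256.42657470703125), (41.776123046875, 92.17692565917969), 3.418724298477173)
cov [391.5785 299.8182] ((362.0711975097656, -251.7761993408203), (76.67456817626953, 5.722699165344238), 89.05447387695312)
cov [411.0394 287.4222] ((384.70050048828125, -273.9501037597656), (73.70265197753906, 14.701395034790039), 83.30254364013672)
s tray [233.2856 154.927 ]
s cov [283.9098 301.2329]
```

View pics/crop1.png

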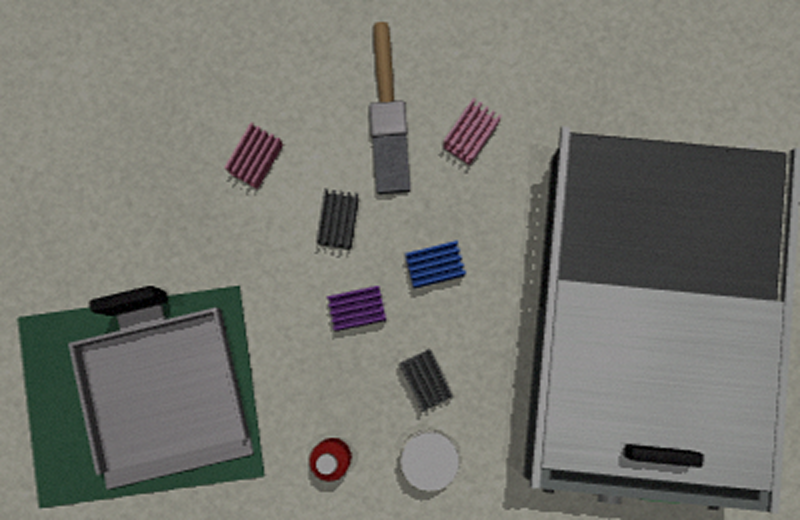

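Crop confirms: the two black/grey blocks at crop (337,220) and (425,382) are the true sinks; the rest are pink, purple, blue. The cover is nearly shut with its bar at (663,456) in the crop. Tray's grip plate at (128,300).

```bash
python3 - <<'E'
from h import *
np.set_printoptions(precision=4,suppress=True)
T=env.read_camera('top');S=env.read_camera('side')
f=lambda p:(p[0]/2+80,p[1]/2+60)
yaw=lambda a,b:np.degrees(np.arctan2(*(a-b)[1::-1]))
for a,b in (((565,128),(537,488)),((795,150),(774,507))):
    A,B=plane(T,f(a),.125),plane(T,f(b),.125);print('rail',A,B,yaw(A,B))
bl=lambda h:(h[...,2]<45)
def c(C,r): return cen(max(blobs(C['image'],r,bl,40),key=cv2.contourArea))
print('cov bar',tri(T,c(T,(385,275,440,297)),S,c(S,(268,275,300,320))))
print('tray plate',tri(T,c(T,(115,195,170,225)),S,c(S,(215,135,250,175))))
C=[plane(T,f(p),z) for p,z in(((70,345),.037),((218,310),.037),((250,452),.02),((105,486),.02))]
print(np.array(C)); print('tray yaw',yaw(C[1],C[2]),yaw(C[0],C[3]),yaw(C[0],C[1])-90)
K=[plane(T,f(p),.098) for p in((91,303),(166,289))];print('plate top far edge',K,yaw(*K)-90)
print('mat corners',[plane(T,f(p),.003) for p in((18,318),(240,287),(264,478),(40,508))])
for p,q in (((249,170),(301,200)),((292,250),(263,251))): print('sink',tri(T,p,S,q),plane(T,p,.02))
# cover front edge v hopper front
print('front rim',plane(T,f((540,490)),.12),plane(T,f((770,505)),.12),'cover front',plane(T,f((548,470)),.1265),plane(T,f((770,489)),.1265))
go(.385,-.274,.15,84)
E
```

```text
rail [ 0.7171 -0.198   0.125 ] [ 0.3511 -0.1575  0.125 ] -6.3119244755658555
rail [ 0.6885 -0.4317  0.125 ] [ 0.3286 -0.3919  0.125 ] -6.315836582181996
cov bar [ 0.3835 -0.2799  0.139 ]
tray plate [0.5516 0.2681 0.063 ]
[[0.507  0.3445 0.037 ]
 [0.5428 0.1785 0.037 ]
 [0.384  0.1466 0.02  ]
 [0.3491 0.3097 0.02  ]]
tray yaw 11.35349308217182 12.398962757030661 12.169370997299112
plate top far edge [array([0.5484, 0.3015, 0.098 ]), array([0.5616, 0.222 , 0.098 ])] 9.412947337961484
mat corners [array([0.5408, 0.4168, 0.003 ]), array([0.5714, 0.1593, 0.003 ]), array([0.3533, 0.1336, 0.003 ]), array([0.3238, 0.3892, 0.003 ])]
sink [0.6457 0.0441 0.0135] [0.644 0.044 0.02 ]
sink [ 0.4614 -0.0504  0.0093] [ 0.4607 -0.0497  0.02  ]
front rim [ 0.3485 -0.1612  0.12  ] [ 0.3299 -0.3899  0.12  ] cover front [ 0.3689 -0.1689  0.1265] [ 0.3465 -0.3882  0.1265]
t 0.3 turn(tool) [-0.    0.    1.28] shift old axes [-0.4608 -0.7543  0.0914] new axes [-0.8548  0.225   0.0909]
```

Emit:
{"name": "send_rows", "arguments": {"xyz": [[-0.0475,0,0],[-0.0475,0,0],[-0.0475,0,0],[-0.0475,0,0],[-0.0475,0,0],[-0.0475,0,0],[-0.0475,0,0],[-0.0475,0,0],[-0.0475,0,0],[-0.0475,0,0],[-0.0475,0,0],[-0.0475,0,0],[-0.0475,0,0],[-0.0475,0,0],[-0.0475,0,0],[-0.0475,0,0],[-0.033,-0.033,0],[-0.033,-0.033,0],[-0.033,-0.033,0],[-0.033,-0.033,0]], "rotation": [[0,0,0.0735],[0,0,0.0735],[0,0,0.0735],[0,0,0.0735],[0,0,0.0735],[0,0,0.0735],[0,0,0.0735],[0,0,0.0735],[0,0,0.0735],[0,0,0.0735],[0,0,0.0735],[0,0,0.0735],[0,0,0.0735],[0,0,0.0735],[0,0,0.0735],[0,0,0.0735],[0,0,0.026],[0,0,0.026],[0,0,0.026],[0,0,0.026]], "jaw": [1,1,1,1,1,1,1,1,1,1,1,1,1,1,1,1,1,1,1,1], "newtons": 30}}

```text
time_s: 2.3
tool_pos: [0.5309, -0.1103, 0.4046]
tool_rot: [180.0, 0.0, 83.9]
force: [0.5, -0.6, 0.0]
grip_width: 0.087
grasp_force: 0.0
```

```bash
python3 -c "
from h import *
print(env.get_obs()['tool_pos'],env.get_obs()['tool_rot'],env.get_obs()['force']);go(.385,-.276,.22,83.7)
c=env.read_camera('wrist');cv2.imwrite('pics/w1.png',c['image'])"
```

```text
[ 0.53089639 -0.1103144   0.40456801] [1.79996816e+02 3.90020318e-03 8.39005268e+01] [ 0.47987034 -0.58777689  0.0012313 ]
t 2.3 turn(tool) [0.    0.    0.003] shift old axes [-0.1802 -0.1275  0.0211] new axes [-0.1807 -0.1268  0.0211]
```

Emit:
{"name": "send_rows", "arguments": {"xyz": [[-0.03,-0.021,0.0035],[-0.03,-0.021,0.0035],[-0.03,-0.021,0.0035],[-0.03,-0.021,0.0035],[-0.03,-0.021,0.0035],[-0.03,-0.021,0.0035],[0,0,0.017],[0,0,0.017],[0,0,0.017],[0,0,0.0165],[0,0,0],[0,0,0],[0,0,0],[0,0,0],[0,0,0],[0,0,0],[0,0,0],[0,0,0],[0,0,0]], "rotation": [[0,0,0],[0,0,0],[0,0,0],[0,0,0],[0,0,0],[0,0,0.003],[0,0,0],[0,0,0],[0,0,0],[0,0,0],[0,0,0],[0,0,0],[0,0,0],[0,0,0],[0,0,0],[0,0,0],[0,0,0],[0,0,0],[0,0,0]], "jaw": [1,1,1,1,1,1,1,1,1,1,1,0,0,0,0,0,0,0,0], "newtons": 30}}

```text
time_s: 4.25
tool_pos: [0.3882, -0.2747, 0.3162]
tool_rot: [180.0, -0.0, 83.8]
force: [0.5, -0.4, 0.3]
grip_width: 0.0313
grasp_force: 0.0
```

Emit:
{"name": "send_rows", "arguments": {"xyz": [[0,0,0],[0,0,0],[0,0,0],[0,0,0],[0,0,0],[0,0.01,0],[0,0.015,0],[0,0.015,0],[0,0.015,0],[0,0.015,0],[0,0.015,0],[0,0.015,0],[0,0.015,0],[0,0.015,0],[0,0.01,0],[0,0,0]], "rotation": [[0,0,0],[0,0,0],[0,0,0],[0,0,0],[0,0,0],[0,0,0],[0,0,0],[0,0,0],[0,0,0],[0,0,0],[0,0,0],[0,0,0],[0,0,0],[0,0,0],[0,0,0],[0,0,0]], "jaw": [0,0,0,0,0,0,0,0,0,0,0,0,0,0,0,0]}}

```text
time_s: 5.85
tool_pos: [0.529, -0.2908, 0.3162]
tool_rot: [179.9, 0.2, 83.8]
force: [0.7, -4.3, -0.3]
grip_width: 0.014
grasp_force: 30.0
```

Emit:
{"name": "send_rows", "arguments": {"xyz": [[0,0.003,0],[0,0.003,0],[0,0.003,0],[0,0,0]], "rotation": [[0,0,0],[0,0,0],[0,0,0],[0,0,0]], "jaw": [0,0,0,0]}}

```text
time_s: 6.25
tool_pos: [0.534, -0.292, 0.3162]
tool_rot: [-179.7, -0.0, 83.7]
force: [-8.8, -1.7, 5.6]
grip_width: 0.0137
grasp_force: 30.0
```

Emit:
{"name": "send_rows", "arguments": {"xyz": [[0,-0.002,0],[0,0,0],[0,0,0],[0,0,0],[0,0,-0.04],[0,0,-0.04]], "rotation": [[0,0,0],[0,0,0],[0,0,0],[0,0,0],[0,0,0],[0,0,0]], "jaw": [0,1,1,1,1,1]}}

```text
time_s: 6.85
tool_pos: [0.5345, -0.2893, 0.396]
tool_rot: [-179.8, -0.1, 83.9]
force: [1.3, 0.7, 1.0]
grip_width: 0.0459
grasp_force: 0.0
```

```bash
cat > look.py <<'E'
from h import *
np.set_printoptions(precision=4,suppress=True)
dark=lambda h:(h[...,2]<80)&(h[...,1]<70)
def sinks(T):
    for r in((275,230,310,270),(232,150,263,188)):
        for k in blobs(T['image'],r,dark,150):
            print('dark',cen(k),plane(T,cen(k),.028),rectw(T,k,.034))
E
python3 - <<'E'
from look import *
o=env.get_obs();print(o['tool_pos'],o['tool_rot'],o['grip_width'])
T=env.read_camera('top');S=env.read_camera('side')
sinks(T)
red=lambda h:((h[...,0]<8)|(h[...,0]>172))&(h[...,1]>130)
ft=[k for k in blobs(T['image'],(225,270,262,305),red,40)];fs=blobs(S['image'],(200,215,230,250),red,40)
print('flux',[cv2.boundingRect(k) for k in ft+fs],plane(T,(243,293),.1),tri(T,(243,293),S,(213,219)))
print('spool',plane(T,(294,291),.056))
cv2.imwrite('pics/top1.png',cv2.resize(T['image'][150:310,100:500],(800,320),interpolation=cv2.INTER_CUBIC))
go(.463,-.047,.15,22)
E
```

```text
[ 0.5345 -0.2893  0.396 ] [-179.8373   -0.084    83.894 ] 0.04590521348654477
dark [292.472  249.8858] [ 0.4609 -0.0506  0.028 ] ((460.22161865234375, -50.395687103271484), (59.726619720458984, 38.13079071044922), 24.227148056030273)
dark [248.7168 169.7558] [0.6433 0.0441 0.028 ] ((643.2078857421875, 43.76696014404297), (38.36522674560547, 63.47892761230469), 80.3590087890625)
flux [(235, 279, 21, 22), (208, 222, 16, 24)] [0.3742 0.0556 0.1   ] [0.3755 0.0552 0.0915]
spool [ 0.3727 -0.0511  0.056 ]
t 7.0 turn(tool) [ 0.01  -0.004  1.08 ] shift old axes [ 0.2351 -0.0993  0.0873] new axes [ 0.0239 -0.2536  0.0887]
```

View pics/top1.png

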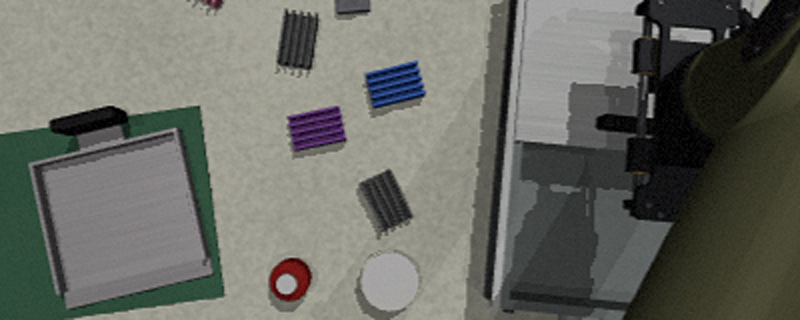

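Emit:
{"name": "send_rows", "arguments": {"xyz": [[0,0,0],[0,0,0],[0,0,0],[0,0,0],[0,0,0],[0,0,0],[0,0,0],[0,0,0],[0,0,0],[0,0,0],[0.0066,-0.0415,0],[0.0066,-0.0415,0],[0.0066,-0.0415,0],[0.0066,-0.0415,0],[0.0066,-0.0415,0],[0.0066,-0.0415,0],[0,0,0.04],[0,0,0.04],[0,0,0.04],[0,0,0.02]], "rotation": [[0,0,0.1045],[0,0,0.1045],[0,0,0.1045],[0,0,0.1045],[0,0,0.1045],[0,0,0.1045],[0,0,0.1045],[0,0,0.1045],[0,0,0.1045],[0,0,0.1045],[0,0,0],[0,0,0],[0,0,0],[0,0,0],[0,0,0],[0,0,0],[0,0,0],[0,0,0],[0,0,0],[0,0,0]], "jaw": [1,1,1,1,1,1,1,1,1,1,1,1,1,1,1,1,1,1,1,1]}}

```text
time_s: 8.95
tool_pos: [0.4678, -0.046, 0.253]
tool_rot: [-179.9, 0.2, 24.0]
force: [-0.9, -0.4, -0.2]
grip_width: 0.0874
grasp_force: 0.0
```

```bash
python3 -c "
from look import *
go(.4696,-.046,.022,24)
c=env.read_camera('wrist');cv2.imwrite('pics/w2.png',c['image'])
S=env.read_camera('side');
for k in blobs(S['image'],(240,230,290,270),dark,100):print(cen(k))"
```

```text
t 8.9 turn(tool) [-0.002  0.004  0.   ] shift old axes [0.0019 0.0009 0.0674] new axes [0.0016 0.0007 0.0675]
[268.4156 245.4244]
```

View pics/w2.png

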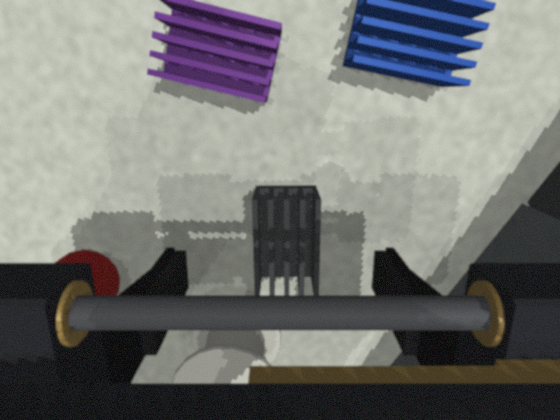

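The wrist view shows sink B at (287,240), square between the fingers (175 / 385), with the flux at (85,275) clear of them. Descend and grip.

Emit:
{"name": "send_rows", "arguments": {"xyz": [[0,0,0.02],[0,0,0.02],[0,0,0.015],[0,0,0.0125],[0,0,0],[0,0,0],[0,0,0],[0,0,0],[0,0,0],[0,0,0],[0,0,0],[0,0,0],[0,0,0],[0,0,-0.03],[0,0,-0.04],[0,0,-0.04]], "rotation": [[0,0,0],[0,0,0],[0,0,0],[0,0,0],[0,0,0],[0,0,0],[0,0,0],[0,0,0],[0,0,0],[0,0,0],[0,0,0],[0,0,0],[0,0,0],[0,0,0],[0,0,0],[0,0,0]], "jaw": [1,1,1,1,1,0,0,0,0,0,0,0,0,0,0,0], "newtons": 25}}

```text
time_s: 10.65
tool_pos: [0.469, -0.047, 0.2995]
tool_rot: [-180.0, 0.1, 23.9]
force: [1.7, 0.6, -0.8]
grip_width: 0.0378
grasp_force: 25.0
```

```bash
python3 -c "
from look import *
go(.473,.215,.15,12)"
```

```text
t 10.7 turn(tool) [0.    0.002 0.208] shift old axes [ 0.1099 -0.2379 -0.0142] new axes [ 0.0584 -0.2555 -0.014 ]
```

Emit:
{"name": "send_rows", "arguments": {"xyz": [[0,0,0],[0,0,0],[0.0071,-0.042,0],[0.0071,-0.042,0],[0.0071,-0.042,0],[0.0071,-0.042,0],[0.0071,-0.042,0],[0.0071,-0.042,0],[0,0,0],[0,0,0.025],[0,0,0.025],[0,0,0.025],[0,0,0.015],[0,0,0.007],[0,0,0]], "rotation": [[0,0,0.104],[0,0,0.104],[0,0,0],[0,0,0],[0,0,0],[0,0,0],[0,0,0],[0,0,0],[0,0,0],[0,0,0],[0,0,0],[0,0,0],[0,0,0],[0,0,0],[0,0,0]], "jaw": [0,0,0,0,0,0,0,0,0,0,0,0,0,0,0]}}

```text
time_s: 12.15
tool_pos: [0.4583, 0.2079, 0.2009]
tool_rot: [179.9, 0.1, 12.0]
force: [-0.4, -0.3, -0.8]
grip_width: 0.0378
grasp_force: 25.0
```

```bash
python3 -c "
from look import *
go(.458,.21,.031,12); T=env.read_camera('top'); cv2.imwrite('pics/top2.png',cv2.resize(T['image'][150:330,70:350],(784,504)))
c=env.read_camera('wrist');cv2.imwrite('pics/w3.png',c['image']); sinks(T)"
```

```text
t 12.2 turn(tool) [ 0.001  0.002 -0.   ] shift old axes [ 0.0001 -0.0021  0.0064] new axes [ 0.0001 -0.0021  0.0064]
dark [248.7377 169.5394] [0.6438 0.0441 0.028 ] ((643.2078857421875, 43.76696014404297), (38.36522674560547, 63.47892761230469), 80.3590087890625)
```

View pics/w3.png

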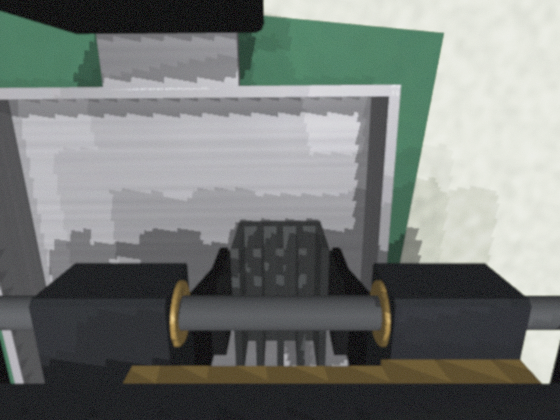

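Emit:
{"name": "send_rows", "arguments": {"xyz": [[0,0,0.005],[0,0,0],[0,0,0],[0,0,0],[0,0,-0.02],[0,0,-0.045],[0,0,-0.045],[0,0,0],[0,0,0],[0,0,0],[0,0,0],[0.0344,0.0218,0],[0.0344,0.0218,0],[0.0344,0.0218,0],[0.0344,0.0218,0],[0.0344,0.0218,0],[0.0344,0.0218,0],[0,0,0.036],[0,0,0.036],[0,0,0]], "rotation": [[0,0,0],[0,0,0],[0,0,0],[0,0,0],[0,0,0],[0,0,0],[0,0,0],[0,0,0.095],[0,0,0.095],[0,0,0.095],[0,0,0.095],[0,0,0],[0,0,0],[0,0,0],[0,0,0],[0,0,0],[0,0,0],[0,0,0],[0,0,0],[0,0,0]], "jaw": [0.43,0.55,0.55,0.55,0.55,0.55,0.55,1,1,1,1,1,1,1,1,1,1,1,1,1]}}

```text
time_s: 14.25
tool_pos: [0.6376, 0.0446, 0.2297]
tool_rot: [179.8, 0.5, -9.8]
force: [-0.8, -0.1, -0.0]
grip_width: 0.0872
grasp_force: 0.0
```

```bash
python3 -c "
from look import *
T=env.read_camera('top');S=env.read_camera('side')
go(.640,.0445,.022,-9.7)
for k in blobs(T['image'],(110,210,215,300),dark,150):print('tray',cen(k),rectw(T,k,.040))
for k in blobs(S['image'],(280,180,330,220),dark,100):print(cen(k))
a=env.read_camera('wrist')['image'];cv2.imwrite('pics/w4.png',np.vstack([a,cv2.resize(S['image'][120:260,140:340],(560,392))])[:812])
cv2.imwrite('pics/w4.png',cv2.resize(np.hstack([a,cv2.resize(S['image'][130:280,150:350],(560,420))]),(800,300)))"
```

```text
t 14.3 turn(tool) [ 0.     0.001 -0.001] shift old axes [0.0002 0.0003 0.0494] new axes [0.0002 0.0003 0.0494]
tray [185.9885 270.4087] ((424.6855773925781, 194.40318298339844), (151.19007873535156, 93.03190612792969), 33.27878189086914)
tray [142.8754 230.2566] ((487.8690185546875, 290.65093994140625), (135.63258361816406, 209.37100219726562), 49.82257843017578)
[305.2689 192.5604]
```

View pics/w4.png

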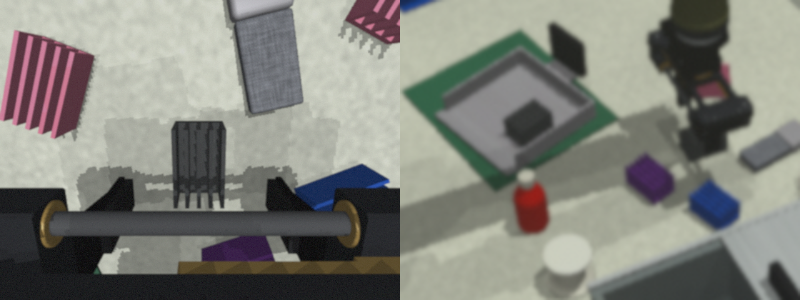

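Left: sink A at (198,165) square between the fingers, blue block and brush clear. Right: sink B lies in the tray at (527,120).

Emit:
{"name": "send_rows", "arguments": {"xyz": [[0,0,0.018],[0,0,0.015],[0,0,0.01],[0,0,0],[0,0,0],[0,0,0],[0,0,0],[0,0,0],[0,0,0],[0,0,0],[0,0,0],[0,0,0],[0,0,-0.03],[0,0,-0.04],[0,0,-0.04]], "rotation": [[0,0,0],[0,0,0],[0,0,0],[0,0,0],[0,0,0],[0,0,0],[0,0,0],[0,0,0],[0,0,0],[0,0,0],[0,0,0],[0,0,0],[0,0,0],[0,0,0],[0,0,0]], "jaw": [1,1,1,1,0,0,0,0,0,0,0,0,0,0,0], "newtons": 25}}

```text
time_s: 15.9
tool_pos: [0.6395, 0.0445, 0.3022]
tool_rot: [179.9, 0.1, -9.8]
force: [1.5, 1.0, -1.3]
grip_width: 0.0379
grasp_force: 25.0
```

```bash
python3 -c "
from look import *
go(.444,.276,.03,12)"
```

```text
t 15.9 turn(tool) [ 0.001  0.002 -0.38 ] shift old axes [-0.2318 -0.1951  0.1089] new axes [-0.1431 -0.2671  0.1087]
```

Emit:
{"name": "send_rows", "arguments": {"xyz": [[0,0,0],[0,0,0],[0,0,0],[0,0,0],[-0.0179,-0.0334,0],[-0.0179,-0.0334,0],[-0.0179,-0.0334,0],[-0.0179,-0.0334,0],[-0.0179,-0.0334,0],[-0.0179,-0.0334,0],[-0.0179,-0.0334,0],[-0.0179,-0.0334,0],[0,0,0],[0,0,0.03],[0,0,0.03],[0,0,0.025],[0,0,0.015],[0,0,0.007],[0,0,0]], "rotation": [[0,0,-0.095],[0,0,-0.095],[0,0,-0.095],[0,0,-0.095],[0,0,0],[0,0,0],[0,0,0],[0,0,0],[0,0,0],[0,0,0],[0,0,0],[0,0,0],[0,0,0],[0,0,0],[0,0,0],[0,0,0],[0,0,0],[0,0,0],[0,0,0]], "jaw": [0,0,0,0,0,0,0,0,0,0,0,0,0,0,0,0,0,0,0]}}

```text
time_s: 17.8
tool_pos: [0.4449, 0.2753, 0.1953]
tool_rot: [180.0, 0.0, 12.0]
force: [-1.2, -1.6, 3.9]
grip_width: 0.038
grasp_force: 25.0
```

Emit:
{"name": "send_rows", "arguments": {"xyz": [[0,0,0],[0,0,0],[0,0,0],[0,0,-0.02],[0,0,-0.04],[0,0,-0.05],[0,0,-0.05]], "rotation": [[0,0,0],[0,0,0],[0,0,0],[0,0,0],[0,0,0],[0,0,0],[0,0,0]], "jaw": [0.55,0.55,0.55,0.55,0.55,0.55,0.55]}}

```text
time_s: 18.5
tool_pos: [0.444, 0.2758, 0.3562]
tool_rot: [180.0, 0.0, 12.0]
force: [1.1, 0.7, 0.1]
grip_width: 0.0478
grasp_force: 0.0
```

```bash
python3 -c "
from look import *
go(.549,.264,.083,102)
a=env.read_camera('wrist')['image'];S=env.read_camera('side')
cv2.imwrite('pics/w5.png',cv2.resize(np.hstack([a,cv2.resize(S['image'][130:280,150:350],(560,420))]),(800,300)))"
```

```text
t 18.5 turn(tool) [-0.     0.001 -1.571] shift old axes [0.1004 0.0333 0.1097] new axes [-0.0333  0.1003  0.1097]
```

View pics/w5.png

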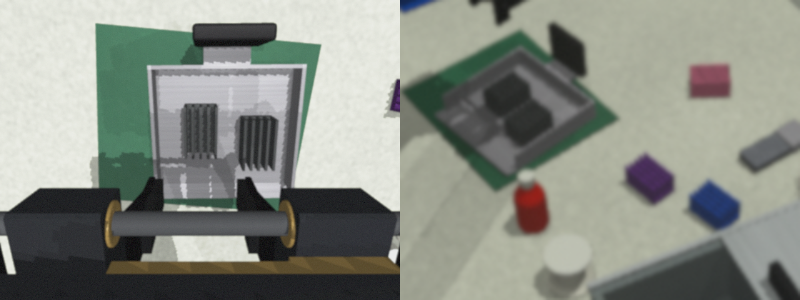

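Both sinks are in the tray (wrist crop (200,130) and (257,142)). Now turn to grip the tray plate.

Emit:
{"name": "send_rows", "arguments": {"xyz": [[0,0,0],[0,0,0],[0,0,0],[0,0,0],[0,0,0],[0,0,0],[0,0,0],[0,0,0],[0,0,0],[0,0,0],[0,0,0],[0,0,0],[-0.011,0.033,0],[-0.011,0.033,0],[-0.011,0.033,0],[0,0,0],[0,0,0]], "rotation": [[0,0,-0.131],[0,0,-0.131],[0,0,-0.131],[0,0,-0.131],[0,0,-0.131],[0,0,-0.131],[0,0,-0.131],[0,0,-0.131],[0,0,-0.131],[0,0,-0.131],[0,0,-0.131],[0,0,-0.131],[0,0,0],[0,0,0],[0,0,0],[0,0,0],[0,0,0]], "jaw": [1,1,1,1,1,1,1,1,1,1,1,1,1,1,1,1,1]}}

```text
time_s: 20.3
tool_pos: [0.5482, 0.2642, 0.3537]
tool_rot: [-179.9, 0.0, 102.0]
force: [-0.9, 0.4, 0.0]
grip_width: 0.0872
grasp_force: 0.0
```

```bash
python3 -c "
from look import *
W=env.read_camera('wrist');T=env.read_camera('top');S=env.read_camera('side')
go(.549,.264,.083,102)
print(proj(W,(.549,.264,.098)),'plate proj in wrist')
for k in blobs(S['image'],(215,135,250,175),lambda h:h[...,2]<45,40): print('s plate',cen(k))
cv2.imwrite('pics/w6.png',cv2.resize(np.hstack([W['image'],cv2.resize(T['image'][180:330,70:270],(560,420))]),(800,300)))"
```

```text
t 20.4 turn(tool) [-0.001 -0.001  0.003] shift old axes [-0.0017  0.0019  0.108 ] new axes [-0.0016  0.0018  0.108 ]
[284.0068 220.5422] plate proj in wrist
s plate [233.4078 154.9704]
```

View pics/w6.png

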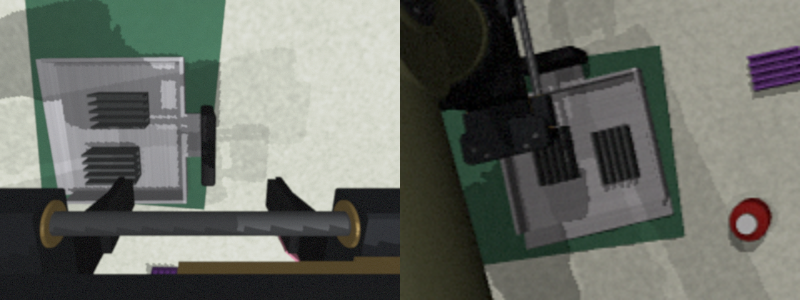

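Emit:
{"name": "send_rows", "arguments": {"xyz": [[0.007,0.004,0],[0,0,0.03],[0,0,0.03],[0,0,0.025],[0,0,0.015],[0,0,0.007],[0,0,0],[0,0,0],[0,0,0],[0,0,0],[0,0,0],[0,0,0],[0,0,0],[0,0,0],[0,0,0],[0,0,0],[0,0,0],[0,0,0],[0,0,0],[0,0,0]], "rotation": [[0,0,0],[0,0,0],[0,0,0],[0,0,0],[0,0,0],[0,0,0],[0,0,0],[0,0,0],[0,0,0],[0,0,0],[0,0,0],[0,0,0],[0,0,0],[0,0,0],[0,0,0],[0,0,0],[0,0,0],[0,0,0],[0,0,0],[0,0,0]], "jaw": [1,1,1,1,1,1,1,0,0,0,0,0,0,0,0,0,0,0,0,0], "newtons": 60}}

```text
time_s: 22.45
tool_pos: [0.5506, 0.2722, 0.2479]
tool_rot: [180.0, 0.0, 102.1]
force: [1.6, 0.0, -0.4]
grip_width: 0.0137
grasp_force: 60.0
```

Emit:
{"name": "send_rows", "arguments": {"xyz": [[0,0,-0.01],[0,0,-0.02],[0,0,-0.03],[0,0,-0.03],[0,0,-0.03],[0,0,0],[0,0,0]], "rotation": [[0,0,0],[0,0,0],[0,0,0],[0,0,0],[0,0,0],[0,0,0],[0,0,0]], "jaw": [0,0,0,0,0,0,0]}}

```text
time_s: 23.15
tool_pos: [0.5501, 0.2722, 0.3678]
tool_rot: [180.0, -0.0, 102.1]
force: [-0.1, -0.4, -3.8]
grip_width: 0.0137
grasp_force: 60.0
```

```bash
python3 -c "
from look import *
o=env.get_obs();print(o['tool_pos'],o['tool_rot'],o['qpos'],o['force'],o['wrist_torque'])
S=env.read_camera('side');W=env.read_camera('wrist')
cv2.imwrite('pics/w7.png',cv2.resize(np.hstack([W['image'],cv2.resize(S['image'][100:250,130:330],(560,420))]),(800,300)))"
```

```text
[0.5501 0.2722 0.3678] [179.9924  -0.0262 102.0947] [-48.3525  15.6406  23.5227  92.3288  -6.4729  73.3612 -11.6568] [-0.0746 -0.4217 -3.8314] [ 0.0102 -0.2775 -0.0002]
```

View pics/w7.png

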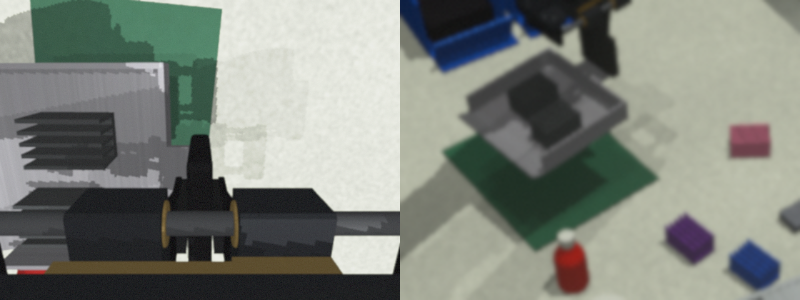

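Tray is lifted level with both sinks. Raise, align with the hopper, and carry across.

Emit:
{"name": "send_rows", "arguments": {"xyz": [[0,0,-0.015],[0,0,-0.025],[0,0,-0.025],[0,0,-0.025],[0,0,-0.015],[0,0,0]], "rotation": [[0,0,0.04],[0,0,0.08],[0,0,0.08],[0,0,0.08],[0,0,0.04],[0,0,0]], "jaw": [0,0,0,0,0,0]}}

```text
time_s: 23.85
tool_pos: [0.5507, 0.2724, 0.4734]
tool_rot: [179.9, -0.0, 83.8]
force: [-0.2, -0.6, -5.1]
grip_width: 0.0136
grasp_force: 60.0
```

Emit:
{"name": "send_rows", "arguments": {"xyz": [[-0.012,0.0036,0],[-0.02,0.006,0],[-0.028,0.0085,0],[-0.0325,0.0098,0],[-0.0325,0.0098,0],[-0.0325,0.0098,0],[-0.0325,0.0098,0],[-0.0325,0.0098,0],[-0.0325,0.0098,0],[-0.0325,0.0098,0],[-0.0325,0.0098,0],[-0.0325,0.0098,0],[-0.0325,0.0098,0],[-0.0325,0.0098,0],[-0.0325,0.0098,0],[-0.0325,0.0098,0],[-0.0325,0.0098,0],[-0.028,0.0085,0],[-0.02,0.006,0],[0,0,0]], "rotation": [[0,0,0],[0,0,0],[0,0,0],[0,0,0],[0,0,0],[0,0,0],[0,0,0],[0,0,0],[0,0,0],[0,0,0],[0,0,0],[0,0,0],[0,0,0],[0,0,0],[0,0,0],[0,0,0],[0,0,0],[0,0,0],[0,0,0],[0,0,0]], "jaw": [0,0,0,0,0,0,0,0,0,0,0,0,0,0,0,0,0,0,0,0]}}

```text
time_s: 25.85
tool_pos: [0.6559, -0.3112, 0.4694]
tool_rot: [-179.7, 0.1, 83.4]
force: [0.5, -0.4, -4.9]
grip_width: 0.0137
grasp_force: 60.0
```

```bash
python3 -c "
from look import *
o=env.get_obs();print(o['time_s'],o['tool_pos'],o['tool_rot'],o['qpos'],o['force'])
go(.657,-.306,.284,83.7)
S=env.read_camera('side');W=env.read_camera('wrist')
cv2.imwrite('pics/w8.png',cv2.resize(np.hstack([W['image'],S['image']]),(800,300)))"
```

```text
25.85 [ 0.6559 -0.3112  0.4694] [-179.7012    0.1326   83.379 ] [ -1.7313  31.1656  41.1737  65.2296 -19.6613  90.4756  28.3601] [ 0.4863 -0.3981 -4.8644]
t 25.9 turn(tool) [-0.005  0.002 -0.006] shift old axes [0.0053 0.0006 0.0219] new axes [0.0053 0.0005 0.0219]
```

View pics/w8.png

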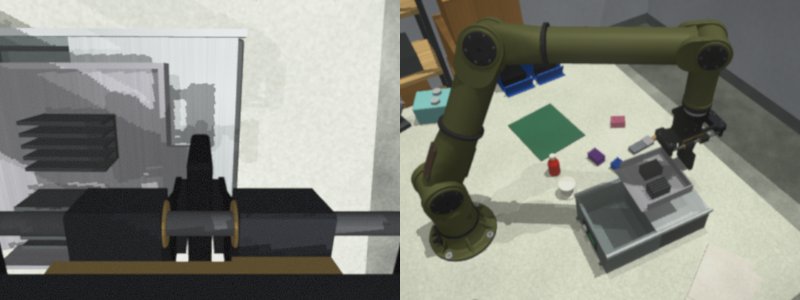

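Tray is level above the hopper with both sinks, the cover open. Tilt about the lip while lowering.

Emit:
{"name": "send_rows", "arguments": {"xyz": [[0.004,0,0],[0,-0.025,-0.003],[0,-0.0265,-0.0034],[0,-0.028,-0.0037],[0,-0.0294,-0.0041],[0,0,0]], "rotation": [[0,0,0],[-0.1,0,0],[-0.1,0,0],[-0.1,0,0],[-0.1,0,0],[0,0,0]], "jaw": [0,0,0,0,0,0]}}

```text
time_s: 26.55
tool_pos: [0.5435, -0.2896, 0.4665]
tool_rot: [157.4, -0.4, 83.7]
force: [-2.0, 0.1, -4.1]
grip_width: 0.0137
grasp_force: 60.0
```

```bash
cat > lip.py <<'E'
from look import *
o=env.get_obs();R=Ro.from_euler('xyz',o['tool_rot'],degrees=True)
print(o['time_s'],o['tool_pos'],o['tool_rot'],o['qpos'],o['force'])
p=R.apply([0,-.194,.234])+o['tool_pos'];print('lip',p,'hopper frame',Ro.from_euler('z',6.3,degrees=True).apply(p-[.4346,-.281,0]))
E
python3 lip.py
```

```text
26.55 [ 0.5435 -0.2896  0.4665] [157.3559  -0.4307  83.7007] [-11.742    5.4444  43.126   94.6867 -15.0729  61.3607  29.118 ] [-1.9893  0.1187 -4.1125]
lip [ 0.4553 -0.2777  0.1759] hopper frame [0.0202 0.0056 0.1759]
```

Emit:
{"name": "send_rows", "arguments": {"xyz": [[0,-0.0153,-0.0139],[0,-0.0158,-0.013],[0,-0.0163,-0.0122],[0,0,0]], "rotation": [[-0.1,0,0],[-0.1,0,0],[-0.1,0,0],[0,0,0]], "jaw": [0,0,0,0]}}

```text
time_s: 26.95
tool_pos: [0.4874, -0.2833, 0.4809]
tool_rot: [139.9, -0.2, 83.8]
force: [-0.5, -0.2, -2.7]
grip_width: 0.0136
grasp_force: 60.0
```

```bash
python3 lip.py
```

```text
26.95 [ 0.4874 -0.2833  0.4809] [139.8795  -0.235   83.8037] [-13.1116 -10.4926  41.3756 107.4645 -12.1735  43.9029  29.8305] [-0.5226 -0.2449 -2.6638]
lip [ 0.49   -0.2823  0.177 ] hopper frame [0.0552 0.0048 0.177 ]
```

```bash
python3 -c "
from look import *
S=env.read_camera('side');W=env.read_camera('wrist');print(env.get_obs()['force'])
cv2.imwrite('pics/w9.png',cv2.resize(np.hstack([W['image'],cv2.resize(S['image'][170:380,220:500],(560,420))]),(800,300)))"
```

```text
[ 0.3172 -0.0256 -3.1973]
```

View pics/w9.png

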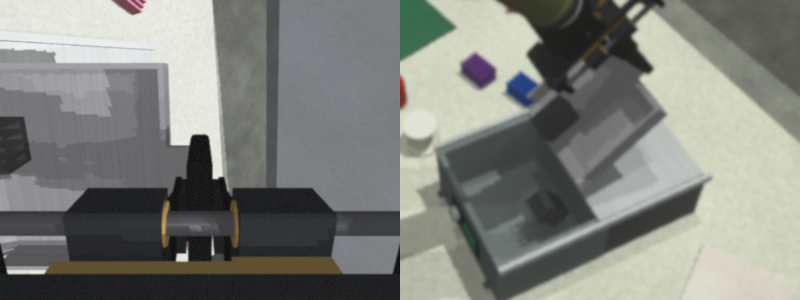

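One sink is in the hopper (right view (547,207)); the other still hangs at the lip (555,118). Lower a little and tilt more.

Emit:
{"name": "send_rows", "arguments": {"xyz": [[0,-0.022,0.002],[0,-0.022,0.002],[0,-0.0177,-0.0107],[0,0,0],[0,0,0]], "rotation": [[-0.05,0,0],[-0.05,0,0],[-0.1,0,0],[0,0,0],[0,0,0]], "jaw": [0,0,0,0,0]}}

```text
time_s: 27.55
tool_pos: [0.4407, -0.2789, 0.444]
tool_rot: [128.6, 0.0, 83.7]
force: [-1.5, 0.4, -0.8]
grip_width: 0.0136
grasp_force: 60.0
```

```bash
python3 lip.py
```

```text
27.55 [ 0.4407 -0.2789  0.444 ] [128.5863   0.0242  83.6863] [ -2.67   -17.0507  34.3612 119.6223 -25.0497  30.1091  45.0049] [-1.523   0.3802 -0.7545]
lip [ 0.5023 -0.2858  0.1464] hopper frame [0.0678 0.0026 0.1464]
```

Emit:
{"name": "send_rows", "arguments": {"xyz": [[0,0,0],[0,0,0],[0,0,0]], "rotation": [[0,0,0],[0,0,0],[0,0,0]], "jaw": [0,0,0]}}

```text
time_s: 27.85
tool_pos: [0.4414, -0.2778, 0.4445]
tool_rot: [128.4, 0.1, 83.9]
force: [-3.1, -1.2, -0.5]
grip_width: 0.0136
grasp_force: 60.1
```

```bash
python3 -c "
from look import *
S=env.read_camera('side');o=env.get_obs();print(o['force'],o['wrist_torque'],o['qpos'])
for k in blobs(S['image'],(235,220,380,345),lambda h:(h[...,2]<60)&(h[...,1]<80),60): print(cen(k),cv2.boundingRect(k),cv2.contourArea(k))
cv2.imwrite('pics/s10.png',cv2.resize(S['image'][200:360,230:430],(800,600)))"
```

```text
[-1.0946 -1.2079 -0.9258] [-0.1983  1.8114 -0.1621] [ -2.9133 -17.1713  34.442  119.6705 -25.0734  29.9833  45.0831]
[307.0784 339.0392] (292, 332, 30, 13) 93.5
[371.9263 334.2053] (364, 324, 16, 21) 181.0
[281.6469 316.4824] (271, 306, 21, 23) 269.5
[264.9062 323.9354] (250, 305, 28, 40) 160.0
[331.8268 294.9329] (314, 262, 40, 63) 601.5
[321.2947 230.9553] (299, 220, 53, 30) 832.0
```

View pics/s10.png

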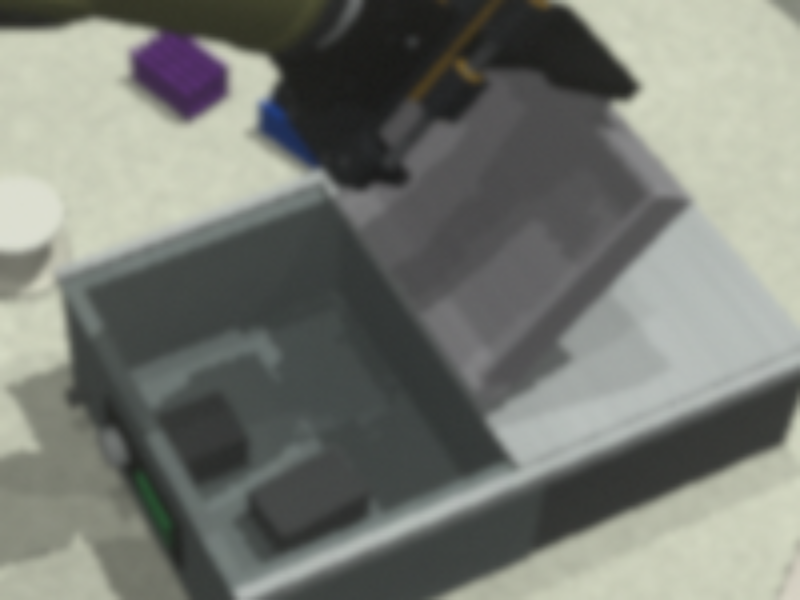

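Both sinks are in the hopper (crop (205,435) and (310,500)); the tray is empty with its lip close to the cover. Raise and level it.

Emit:
{"name": "send_rows", "arguments": {"xyz": [[0,0.03,0.014],[0,0.0326,0.0096],[0,0.0345,0.0047],[0,0.0329,0.0036],[0,0.0311,0.0026],[0,0.0293,0.0018],[0,0.0273,0.0012],[0,0.0254,0.0008],[0,0.0234,0.0006],[0,0,0],[0,0,0]], "rotation": [[0.1,0,0],[0.1,0,0],[0.1,0,0],[0.1,0,0],[0.1,0,0],[0.1,0,0],[0.1,0,0],[0.1,0,0],[0.1,0,0],[0,0,0],[0,0,0]], "jaw": [0,0,0,0,0,0,0,0,0,0,0]}}

```text
time_s: 29.0
tool_pos: [0.6898, -0.3041, 0.5423]
tool_rot: [-179.9, 0.0, 83.9]
force: [0.5, -0.1, -3.0]
grip_width: 0.0135
grasp_force: 60.0
```

```bash
python3 lip.py; python3 -c "
from look import *
go(.657,-.306,.284,83.7);go(.551,.264,.284,97)
T=env.read_camera('top');W=env.read_camera('wrist');cv2.imwrite('pics/s11.png',cv2.resize(np.hstack([W['image'],T['image']]),(800,300)))"
```

```text
29.0 [ 0.6898 -0.3041  0.5423] [-179.9342    0.0022   83.8795] [  6.5873  33.7068  30.2871  49.8645 -16.4706  99.8401  23.5046] [ 0.4616 -0.0856 -3.0245]
lip [ 0.4966 -0.2834  0.3085] hopper frame [0.0619 0.0045 0.3085]
t 29.0 turn(tool) [-0.001  0.     0.003] shift old axes [-0.0054 -0.0323  0.0948] new axes [-0.0055 -0.0324  0.0948]
t 29.0 turn(tool) [-0.001 -0.    -0.229] shift old axes [ 0.55   -0.1985  0.095 ] new axes [ 0.5807 -0.0685  0.0948]
```

Emit:
{"name": "send_rows", "arguments": {"xyz": [[0,0,0],[0,0,0],[0,0,0],[0.0402,-0.0044,0],[0.0402,-0.0044,0],[0.0402,-0.0044,0],[0.0402,-0.0044,0],[0.0402,-0.0044,0],[0.0402,-0.0044,0],[0.0402,-0.0044,0],[0.0402,-0.0044,0],[0.0402,-0.0044,0],[0.0402,-0.0044,0],[0.0402,-0.0044,0],[0.0402,-0.0044,0],[0.0402,-0.0044,0],[0.0402,-0.0044,0],[0.0402,-0.0044,0],[0,0,0],[0,0,0]], "rotation": [[0,0,-0.075],[0,0,-0.075],[0,0,-0.075],[0,0,0],[0,0,0],[0,0,0],[0,0,0],[0,0,0],[0,0,0],[0,0,0],[0,0,0],[0,0,0],[0,0,0],[0,0,0],[0,0,0],[0,0,0],[0,0,0],[0,0,0],[0,0,0],[0,0,0]], "jaw": [0,0,0,0,0,0,0,0,0,0,0,0,0,0,0,0,0,0,0,0]}}

```text
time_s: 31.1
tool_pos: [0.5503, 0.2861, 0.547]
tool_rot: [179.8, -0.1, 96.8]
force: [-0.5, -0.7, -2.2]
grip_width: 0.0133
grasp_force: 60.0
```

Emit:
{"name": "send_rows", "arguments": {"xyz": [[0,0,0.04],[0,0,0.05],[0,0,0.05],[0,0,0.05],[0,0,0.04],[0,0,0.02],[0,0,0],[0,0,0]], "rotation": [[0,0,0],[0,0,0],[0,0,0],[0,0,0],[0,0,0],[0,0,0],[0,0,0],[0,0,0]], "jaw": [0,0,0,0,0,0,0,0]}}

```text
time_s: 31.9
tool_pos: [0.5529, 0.2847, 0.297]
tool_rot: [179.8, -0.0, 96.5]
force: [-0.2, 0.7, -0.1]
grip_width: 0.0136
grasp_force: 60.0
```

```bash
python3 -c "
from look import *
o=env.get_obs();print(o['tool_pos'],o['tool_rot'],o['force'])
go(.553,.2877,.083,96.8)
S=env.read_camera('side');W=env.read_camera('wrist')
cv2.imwrite('pics/w12.png',cv2.resize(np.hstack([W['image'],cv2.resize(S['image'][100:250,130:330],(560,420))]),(800,300)))"
```

```text
[0.5529 0.2847 0.297 ] [179.8358  -0.0497  96.5236] [-0.1893  0.6827 -0.1188]
t 31.9 turn(tool) [ 0.003 -0.001 -0.005] shift old axes [0.0029 0.0003 0.0505] new axes [0.003  0.0005 0.0505]
```

View pics/w12.png

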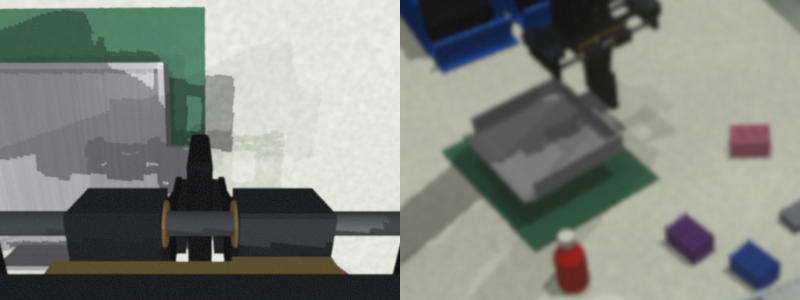

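Tray hangs empty over the mat, grip unchanged (wrist view as at the lift). Lower it.

Emit:
{"name": "send_rows", "arguments": {"xyz": [[0.003,0,0.015],[0,0,0.015],[0,0,0.01],[0,0,0.006],[0,0,0.0015],[0,0,0],[0,0,0]], "rotation": [[0,0,0],[0,0,0],[0,0,0],[0,0,0],[0,0,0],[0,0,0],[0,0,0]], "jaw": [0,0,0,0,0,0,0]}}

```text
time_s: 32.7
tool_pos: [0.5517, 0.289, 0.2477]
tool_rot: [-179.9, 0.0, 96.6]
force: [-2.7, -2.2, 4.2]
grip_width: 0.0138
grasp_force: 60.0
```

Emit:
{"name": "send_rows", "arguments": {"xyz": [[0,0,0],[0,0,0],[0,0,0],[0,0,0],[0,0,0],[0,0,0],[0,0,-0.02],[0,0,-0.04],[0,0,-0.05],[0,0,-0.05],[0,0,-0.04],[0,0,0]], "rotation": [[0,0,0],[0,0,0],[0,0,0],[0,0,0],[0,0,0],[0,0,0],[0,0,0],[0,0,0],[0,0,0],[0,0,0],[0,0,0],[0,0,0]], "jaw": [0.5,0.6,0.8,1,1,1,1,1,1,1,1,1]}}

```text
time_s: 33.9
tool_pos: [0.553, 0.2894, 0.4552]
tool_rot: [179.3, -0.3, 96.6]
force: [0.5, 0.4, -0.4]
grip_width: 0.0865
grasp_force: 0.0
```

```bash
python3 -c "
from look import *
o=env.get_obs();print(o['tool_pos'],o['tool_rot'],o['force'],o['grip_width'])
go(.534,-.29,.25,83.7)"
```

```text
[0.553  0.2894 0.4552] [179.3331  -0.3161  96.6389] [ 0.4938  0.3765 -0.3984] 0.08646416795239839
t 33.9 turn(tool) [ 0.011 -0.007  0.226] shift old axes [-0.5735 -0.0863  0.0376] new axes [-0.578   0.0447  0.0417]
```

Emit:
{"name": "send_rows", "arguments": {"xyz": [[0,0,0],[0,0,0],[0,0,0],[-0.0413,0.0032,0],[-0.0413,0.0032,0],[-0.0413,0.0032,0],[-0.0413,0.0032,0],[-0.0413,0.0032,0],[-0.0413,0.0032,0],[-0.0413,0.0032,0],[-0.0413,0.0032,0],[-0.0413,0.0032,0],[-0.0413,0.0032,0],[-0.0413,0.0032,0],[-0.0413,0.0032,0],[-0.0413,0.0032,0],[-0.0413,0.0032,0],[0,0,0],[0,0,0]], "rotation": [[0,0,0.075],[0,0,0.075],[0,0,0.075],[0,0,0],[0,0,0],[0,0,0],[0,0,0],[0,0,0],[0,0,0],[0,0,0],[0,0,0],[0,0,0],[0,0,0],[0,0,0],[0,0,0],[0,0,0],[0,0,0],[0,0,0],[0,0,0]], "jaw": [1,1,1,1,1,1,1,1,1,1,1,1,1,1,1,1,1,1,1]}}

```text
time_s: 35.8
tool_pos: [0.5331, -0.2915, 0.4466]
tool_rot: [-179.9, -0.0, 83.6]
force: [0.4, 0.3, -0.6]
grip_width: 0.0872
grasp_force: 0.0
```

```bash
python3 -c "
from look import *
T=env.read_camera('top');W=env.read_camera('wrist');S=env.read_camera('side')
go(.534,-.292,.153,83.7)
for k in blobs(W['image'],(180,0,400,300),lambda h:h[...,2]<40,300): print('wrist dark',cv2.boundingRect(k))
b=lambda h:h[...,2]<45
p=[cen(max(blobs(C['image'],r,b,40),key=cv2.contourArea)) for C,r in((T,(110,190,170,225)),(S,(210,130,250,175)))]
print('plate',p,tri(T,p[0],S,p[1]))
print('bar expected wrist',proj(W,(.534,-.292,.1595)))
g=lambda h:(h[...,0]>100)&(h[...,2]>60)&(h[...,1]<60)
# tray body vs mat: non-green inside mat hull
gm=lambda h:(h[...,0]>45)&(h[...,0]<90)&(h[...,1]>70)
M=blobs(T['image'],(70,180,230,330),gm,300);hull=cv2.convexHull(np.vstack(M));print('mat',rectw(T,hull,.003))
m=np.zeros((420,560),np.uint8);cv2.fillConvexPoly(m,cv2.erode(hull,None) if 0 else hull,255)
h=cv2.cvtColor(T['image'],cv2.COLOR_BGR2HSV).astype(int)
t=((m>0)&~gm(h)).astype(np.uint8)*255;t=cv2.morphologyEx(t,cv2.MORPH_OPEN,np.ones((7,7)))
k=max(cv2.findContours(t,0,1)[0],key=cv2.contourArea);print('tray',rectw(T,k,.02))
"
```

```text
t 36.0 turn(tool) [-0.    -0.001  0.004] shift old axes [-0.0035  0.0001  0.1305] new axes [-0.0033  0.0001  0.1305]
wrist dark (373, 249, 27, 48)
wrist dark (271, 164, 17, 93)
plate [array([138.5774, 212.2838]), array([229.9794, 152.6136])] [0.5497 0.2843 0.0612]
bar expected wrist [282.8425 209.2329]
mat ((452.5812072753906, 275.92108154296875), (225.1156463623047, 258.8808288574219), 7.073000907897949)
tray ((454.5029602050781, 276.36956787109375), (196.07630920410156, 179.58331298828125), 6.868600845336914)
```

Tray sits centred on the mat (within a few mm, yaw equal). The bar is where expected; grip and shut the cover.

Emit:
{"name": "send_rows", "arguments": {"xyz": [[0,0,0.03],[0,0,0.04],[0,0,0.03],[0,0,0.02],[0,0,0.0105],[0,0,0],[0,0,0],[0,0,0],[0,0,0],[0,0,0],[0,0,0],[0,0,0],[0,0,0],[0,0,0],[0,0,0],[0,0,0],[0,0,0],[0,0,0],[0,0,0]], "rotation": [[0,0,0],[0,0,0],[0,0,0],[0,0,0],[0,0,0],[0,0,0],[0,0,0],[0,0,0],[0,0,0],[0,0,0],[0,0,0],[0,0,0],[0,0,0],[0,0,0],[0,0,0],[0,0,0],[0,0,0],[0,0,0],[0,0,0]], "jaw": [1,1,1,1,1,1,0,0,0,0,0,0,0,0,0,0,0,0,0], "newtons": 30}}

```text
time_s: 37.85
tool_pos: [0.5333, -0.2905, 0.3169]
tool_rot: [-180.0, -0.0, 83.7]
force: [-2.4, 0.5, 1.1]
grip_width: 0.0136
grasp_force: 30.0
```

Emit:
{"name": "send_rows", "arguments": {"xyz": [[0,-0.01,0],[0,-0.015,0],[0,-0.015,0],[0,-0.015,0],[0,-0.015,0],[0,-0.015,0],[0,-0.015,0],[0,-0.015,0],[0,-0.015,0],[0,-0.015,0],[0,-0.01,0],[0,-0.005,0],[0,0,0],[0,0,0]], "rotation": [[0,0,0],[0,0,0],[0,0,0],[0,0,0],[0,0,0],[0,0,0],[0,0,0],[0,0,0],[0,0,0],[0,0,0],[0,0,0],[0,0,0],[0,0,0],[0,0,0]], "jaw": [0,0,0,0,0,0,0,0,0,0,0,0,0,0]}}

```text
time_s: 39.25
tool_pos: [0.3743, -0.272, 0.3168]
tool_rot: [-179.9, -0.2, 83.8]
force: [-1.2, 6.6, 3.1]
grip_width: 0.0134
grasp_force: 30.0
```

Emit:
{"name": "send_rows", "arguments": {"xyz": [[0,-0.004,0],[0,-0.003,0],[0,-0.003,0],[0,-0.002,0],[0,0,0]], "rotation": [[0,0,0],[0,0,0],[0,0,0],[0,0,0],[0,0,0]], "jaw": [0,0,0,0,0]}}

```text
time_s: 39.75
tool_pos: [0.3637, -0.2706, 0.3168]
tool_rot: [179.8, -0.1, 83.8]
force: [5.9, 5.0, -2.7]
grip_width: 0.0141
grasp_force: 30.0
```

Emit:
{"name": "send_rows", "arguments": {"xyz": [[0,0,0],[0,0,0],[0,0,0],[0,0,0],[0,0,0],[0,0,0],[0,0,-0.02],[0,0,-0.04],[0,0,-0.04],[0,0,-0.04],[0,0,0],[0,0,0]], "rotation": [[0,0,0],[0,0,0],[0,0,0],[0,0,0],[0,0,0],[0,0,0],[0,0,0],[0,0,0],[0,0,0],[0,0,0],[0,0,0],[0,0,0]], "jaw": [0.4,0.6,0.8,1,1,1,1,1,1,1,1,1]}}

```text
time_s: 40.95
tool_pos: [0.3627, -0.272, 0.4576]
tool_rot: [179.9, 0.0, 83.8]
force: [0.1, -0.6, -1.5]
grip_width: 0.0864
grasp_force: 0.0
```

```bash
python3 -c "
from look import *
W=env.read_camera('wrist');S=env.read_camera('side');o=env.get_obs();print(o['tool_pos'],o['force'],o['grip_width'])
for k in blobs(W['image'],(180,0,370,300),lambda h:h[...,2]<40,300): print('wrist dark',cv2.boundingRect(k),plane(W,cen(k),.155))
print('expected bar',proj(W,(.3645,-.273,.1595)))
for r in((290,180,330,215),(245,235,285,268)):
  print('left sinks on bench?',[cen(k) for k in blobs(S['image'],r,dark,100)])
"
```

```text
[ 0.3624 -0.2716  0.4558] [-0.1247  0.0523  0.038 ] 0.08695497207911729
wrist dark (273, 158, 17, 90) [ 0.3624 -0.2727  0.155 ]
expected bar [283.5238 203.0561]
left sinks on bench? [array([302.6019, 210.3678])]
left sinks on bench? [array([258.9758, 245.3473])]
```

```bash
python3 -c "
from look import *
T=env.read_camera('top');sinks(T)
for k in blobs(T['image'],(175,60,335,275),dark,150): print('any dark',cen(k),cv2.contourArea(k))
print(env.sign_off())"
```

```text
any dark [274.2929 140.3089] 280.0
the job is handed in; nothing more can be done
None
```

The job is handed in: both dark heat sinks are in the hopper, the empty tray is back on the mat within a few millimetres of its centre, and the cover is shut against its stop; the sign-off returned no verdict.

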